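Snap the utensil clips shut

TASK

Lock the spatula and the whisk into their clips on the bamboo shelf: with the outside of the fingers, push the red lever of each clip that holds a tool over past upright until it snaps shut across the handle. Leave the empty clip open, do not lift or pull the tools, and do not disturb the mortar, the pestle or the tub.

Things in the scene. Friction and masses are not known exactly. Their poses are not given: they have to be found in the camera images.
- shelf: Fixed bamboo shelf on the counter, 304 x 740 mm, slatted top 60 mm above the counter. Origin under its middle at counter height; x across it (away from the robot), y along it. Three clips stand in a row along y, 150 to 170 mm apart; a shut lever leans into the gap towards the next clip on its -y side and narrows it. Mortar, pestle and tub stand at its -y end.
- spatula_clip: The clip that holds the spatula: steel base plate 150 x 76 x 8 mm fixed on the shelf with two black U-shaped cradles 110 mm apart along its x (cheeks 42 mm high, 20 mm channel; the handle lies in them along x) and, midway, a red lever between two steel ears. All three clips are alike. Origin at the underside, below the middle of the channel; x along the channel, y towards the side on which the lever is pivoted, z up.
- spatula_pivot (a point): Hinge axis of the lever of the clip that holds the spatula, 46 mm above the shelf top and 24 mm to the clip's +y side of the channel; the axis runs along the clip's x. The ears reach 56 mm above the shelf top.
- spatula_tip (a point): Centre of the red 18 mm ball at the end of the lever of the clip that holds the spatula, 80 mm from the pivot; the stick is 10 mm thick.
- spatula_lever (a joint): Lever of the clip that holds the spatula, rad: 0 open (leans 0.6 rad from upright to the clip's +y, its 44 mm gate arm raised), 1.2 shut (leans 0.6 rad to -y over the channel, arm level, 4 mm above the handle). An over-centre spring, 0.16 N m at the ends, drives it to the nearer end: past upright (0.6) it snaps shut, let go before that it springs open. Pushed on the stick it takes 3 to 8 N.
- whisk_clip: The clip that holds the whisk: steel base plate 150 x 76 x 8 mm fixed on the shelf with two black U-shaped cradles 110 mm apart along its x (cheeks 42 mm high, 20 mm channel; the handle lies in them along x) and, midway, a red lever between two steel ears. All three clips are alike. Origin at the underside, below the middle of the channel; x along the channel, y towards the side on which the lever is pivoted, z up.
- whisk_pivot (a point): Hinge axis of the lever of the clip that holds the whisk, 46 mm above the shelf top and 24 mm to the clip's +y side of the channel; the axis runs along the clip's x. The ears reach 56 mm above the shelf top.
- whisk_tip (a point): Centre of the red 18 mm ball at the end of the lever of the clip that holds the whisk, 80 mm from the pivot; the stick is 10 mm thick.
- whisk_lever (a joint): Lever of the clip that holds the whisk, rad: 0 open (leans 0.6 rad from upright to the clip's +y, its 44 mm gate arm raised), 1.2 shut (leans 0.6 rad to -y over the channel, arm level, 4 mm above the handle). An over-centre spring, 0.16 N m at the ends, drives it to the nearer end: past upright (0.6) it snaps shut, let go before that it springs open. Pushed on the stick it takes 3 to 8 N.
- empty_clip: The clip that holds nothing: steel base plate 150 x 76 x 8 mm fixed on the shelf with two black U-shaped cradles 110 mm apart along its x (cheeks 42 mm high, 20 mm channel; the handle lies in them along x) and, midway, a red lever between two steel ears. All three clips are alike. Origin at the underside, below the middle of the channel; x along the channel, y towards the side on which the lever is pivoted, z up.
- empty_pivot (a point): Hinge axis of the lever of the clip that holds nothing, 46 mm above the shelf top and 24 mm to the clip's +y side of the channel; the axis runs along the clip's x. The ears reach 56 mm above the shelf top.
- empty_tip (a point): Centre of the red 18 mm ball at the end of the lever of the clip that holds nothing, 80 mm from the pivot; the stick is 10 mm thick.
- empty_lever (a joint): Lever of the clip that holds nothing, rad: 0 open (leans 0.6 rad from upright to the clip's +y, its 44 mm gate arm raised), 1.2 shut (leans 0.6 rad to -y over the channel, arm level, 4 mm above the handle). An over-centre spring, 0.16 N m at the ends, drives it to the nearer end: past upright (0.6) it snaps shut, let go before that it springs open. Pushed on the stick it takes 3 to 8 N.
- spatula_mid (a point): Wok spatula lying loose in its clip: middle of the dark wooden handle's part between the cradles, on its axis, 32 mm above the shelf top. Handle 195 x 15 x 12 mm, reaching 120 mm to -x of this point; steel blade 75 x 68 x 3 mm ends 206 mm to +x.
- whisk_mid (a point): Stainless whisk lying loose in its clip: middle of the handle's part between the cradles, on its axis, 32 mm above the shelf top. Steel handle 195 x 15 x 12 mm, reaching 120 mm to -x; wire head 48 mm across ends 200 mm to +x.
- mortar: White ceramic mortar with a blue rim, 110 mm across, 69 mm high, loose on the shelf. Origin centre of underside.
- pestle: White porcelain pestle standing upright on its thick end, 46 mm across, 122 mm high, loose on the shelf. Origin centre of underside.
- tub: White plastic tub with green lid, 108 x 138 x 87 mm, loose on the shelf. Origin centre of underside.
Mind the look-alikes: they are no part of the job. Leave any orange look-alike of the pestle alone. Several things have the shape of the mortar; the one meant has the colours described above.

How it is judged:
At the end, for the whole second after the job is handed in: Both levers of the clips with tools are fully shut (at least 1.1 of 1.2 rad), the empty clip's lever is open (under 0.1 rad), spatula and whisk still lie in their channels within 30 mm of where they lay, and mortar, pestle and tub stand upright within 20 mm of where they stood (value of joint each of spatula_lever, whisk_lever above 1.1 rad and value of joint empty_lever below 0.1 rad and y of spatula_mid in the frame of spatula_clip between -0.006 and 0.006 m and z of spatula_mid in the frame of spatula_clip between 0.026 and 0.04 m and distance of each of spatula_mid, whisk_mid from where it was at the start of the episode below 0.03 m and y of whisk_mid in the frame of whisk_clip between -0.006 and 0.006 m and z of whisk_mid in the frame of whisk_clip between 0.026 and 0.04 m and distance of each of mortar, pestle, tub from where it was at the start of the episode below 0.02 m and angle between each of mortar, pestle, tub's own z axis and vertical below 0.15 rad); the robot touches nothing.
It fails at once if the empty clip's lever was pushed to upright or beyond (value of joint empty_lever above 0.6 rad).
It fails at once if the spatula or the whisk was lifted out of its clip (z of spatula_mid in the frame of spatula_clip above 0.052 m or z of whisk_mid in the frame of whisk_clip above 0.052 m).
It fails at once if the spatula or the whisk was pulled along or out of its clip (40 mm) (distance of any of spatula_mid, whisk_mid from where it was at the start of the episode above 0.04 m).
It fails at once if the mortar, pestle or tub was moved by 30 mm, lifted or tipped (distance of any of mortar, pestle, tub from where it was at the start of the episode above 0.03 m or angle between any of mortar, pestle, tub's own z axis and vertical above 0.4 rad).
It also fails if it takes over 45 s, if anything falls off the work surface, if the arm or the gripper's body presses on something with over 40 N, if the wrist force passes 120 N, or if a joint passes its speed limit or range.

ROBOT

A 6-joint arm with a two-finger parallel gripper is mounted at the origin on the work surface. World frame = base frame: x ahead of the robot, y to its left, z up, the work surface at z = 0. Lengths are in m, angles in rad, forces in N, time in s.
With the tool pointing down it reaches from about 0.375 to 0.9 m from the base axis. Payload 3.1 kg.
Tool frame: the origin (TCP) lies on the front face of the gripper's body, between the roots of the fingers; the fingertips stand 73 mm ahead of it and the grasp point (between the pads) lies 54 mm ahead of it (manip.tips_ahead is the distance from the TCP to the fingertips, in m); z points along the fingers, y is the line along which they close (so a half turn about z gives the same grasp; the last joint's range is limited). The gripper opens to 85 mm and grips with 20 to 120 N. Pads are 22 mm wide; open, the fingers measure 114 mm over their backs; the gripper's body (76 mm by 85 mm) begins 54 mm behind the grasp point. The pads swing forward as they close: fully open they stand 13 mm farther back than shut.
Start: joints at [1.081, 0.527, 1.433, -0, 1.181, -0.178], TCP at [0.192, 0.595, 0.304] pointing down, gripper open.
Joint ranges: [-3.08, 3.08], [-0.75, 2.2], [0.22, 2.44], [-1.43, 4.57], [0, 2.65], [-2.85, 2.85]. Speed limits (rad/s): [2.79, 2.79, 3.14, 3.14, 3.14, 3.14].

INTERFACE

Orientations are given as a unit quaternion [x, y, z, w].
In Python, from station import sense, eyes, workorder, manip gives the robot as it stands.
- The arm moves only by the shell command python3 -m inch 'ROWS' [OPENING] [FORCE]. ROWS is JSON, a list of rows, each an object of numbers: "dx", "dy", "dz": the shift along the tool's x, y, z in cm; "wx", "wy", "wz": the turn, a rotation vector about the tool's x, y, z in degrees. In form: [{"dx": .., "dy": .., "dz": .., "wx": .., "wy": .., "wz": ..}, ...]. A call has 1 to 10 rows; each row shifts and turns the commanded pose from where the row before left it, along the tool's axes as they then stand; what a row does not reach is not made up. A row lasts 1/8 s, in which the tool goes at most 62.5 mm and 10.7 degrees, less where a joint would pass 70% of its speed; a pose out of reach is approached as far as the arm can. A call with a gripper value outside its range is refused whole. OPENING is the opening, from 0 (shut) to 1 (fully open), set as the call begins (- or left out, the last holds). The fingers move at their own pace and stop on an object; FORCE is the grip in N (left out, the last holds). Time passes only in rows, so rows that do not move let the fingers close. It gives the time, the measured TCP pose, the force, the opening and the grip force at its end, in the units of the state.
- sense(): the state, without advancing time (a new reading comes with each control period).
- eyes.snapshot(name): name is "scene" or "top"; returns the picture (480x640x3 uint8, red, green, blue); there is no depth.
- eyes.camera_params(name): a dict with "fx", "fy", "cx", "cy" (pixels), "rvec" (rotation vector, rad) and "tvec" (3), from world to camera coordinates, as OpenCV has them. Camera axes: x right, y down, z forward; pixel columns grow to the right and rows downward; lengths in m; the calibration is good to about 2 mm. A picture is of the moment at which its call begins. camera_params takes no time and is no camera call.
- workorder.sign_off(): hands the job in; it is judged then, once.
The state is a dict: "t": time; "q": joint angles; "qd": joint speeds; "tau": joint torques, N m; "tcp_pos": TCP position; "tool_rot": TCP orientation; "force": force on the tool from outside, world axes, zero at the start; "ft_torque": the same for the moment, N m; "finger_gap": opening from 0.0 (shut) to 1.0 (fully open); "gripper_force": force on a finger pad.
Only numpy, scipy, OpenCV 4.12 (cv2) and the standard library are available. Lean on these libraries where they do the work, as an engineer would, in place of code of your own. Each camera call takes 0.05 s, during which the arm holds its last target. There are 200 camera calls.

## Working session

There is one attempt and no reset: what is moved stays moved. The work goes in short steps, Python scripts to look and compute and a shell command to move; the robot and the scene stay as the last step left them, time stands still between calls to the robot, and variables do not carry over. Pictures are saved under pics/ and viewed, at most 10 in all, crops included, and the job is handed in when it is done.

```bash
mkdir -p pics; python3 - <<'E'
from station import sense,eyes
import cv2
for n in("scene","top"):
    cv2.imwrite(f"pics/{n}0.png",eyes.snapshot(n)[:,:,::-1]); print(n,eyes.camera_params(n))
s=sense();print(s['t'],s['tcp_pos'],s['tool_rot'],s['force'],s['finger_gap'])
E
```

```text
scene {'fx': 452.9372528985274, 'fy': 452.9372528985274, 'cx': 322.89223404256364, 'cy': 235.72552794654948, 'rvec': array([ 1.4929663 ,  1.95439569, -0.90658837]), 'tvec': array([ 0.2033732 , -0.22219265,  1.28443161])}
top {'fx': 450.98245367911596, 'fy': 450.98245367911596, 'cx': 321.00250293138, 'cy': 229.08244423992872, 'rvec': array([ 2.08676269, -2.13973732,  0.16770957]), 'tvec': array([-0.04296072,  0.57131585,  0.98110063])}
0.1 [0.19146127 0.59442673 0.30303355] [ 1.55252327e-01  9.87874367e-01 -9.20066753e-04 -3.20347270e-04] [-0.06844665 -0.50062354 -0.47378738] 1.0010864911858928
```

View pics/scene0.png

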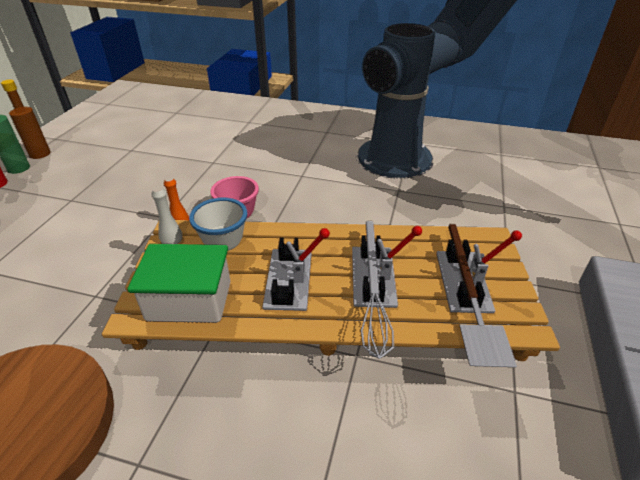

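View pics/top0.png

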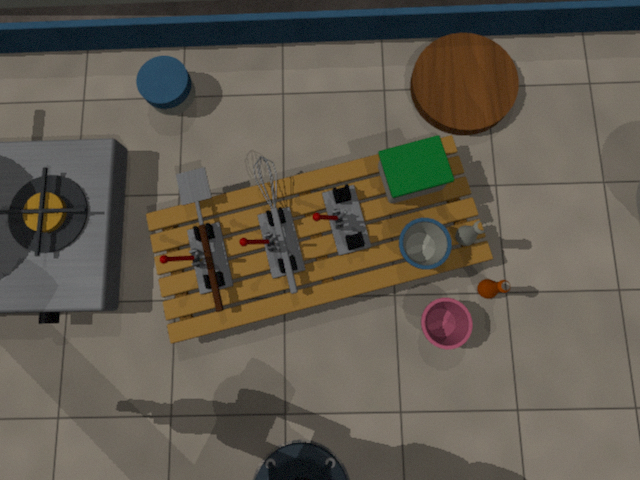

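The top view shows three red lever balls: spatula's at (164,259), whisk's at (243,242) and the empty clip's at (317,217), which is not to be touched. The scene view has them at (517,236), (417,231) and (325,233). The other look-alikes, a pink bowl and an orange pestle, sit at the far end, clear of the work. I'll triangulate the balls and check the choice in a crop.

```bash
cat > h.py <<'E'
from station import sense,eyes
import cv2,numpy as np
from scipy.spatial.transform import Rotation as R
def reds(n,img):
    h=cv2.cvtColor(img,cv2.COLOR_RGB2HSV); m=cv2.inRange(h,(0,190,90),(5,255,255))|cv2.inRange(h,(176,190,90),(180,255,255))
    k,l,st,c=cv2.connectedComponentsWithStats(m); out=[]
    for i in range(1,k):
        if st[i,4]<25: continue
        mm=(l==i).astype(np.uint8); d=cv2.distanceTransform(np.pad(mm,1),cv2.DIST_L2,5)[1:-1,1:-1]
        ys,xs=np.nonzero(d>d.max()*.75); out.append((xs.mean(),ys.mean(),d.max(),st[i,4]))
    return out
def P(n):
    c=eyes.camera_params(n);K=np.array([[c['fx'],0,c['cx']],[0,c['fy'],c['cy']],[0,0,1]])
    return K@np.c_[cv2.Rodrigues(c['rvec'])[0],c['tvec']]
def plane(n,u,v,z):
    p=P(n);A=p[:,[0,1,3]].copy();A[:,2]+=p[:,2]*z
    x=np.linalg.solve(A,[u,v,1]);return x[:2]/x[2]
def tri(a,b):
    X=cv2.triangulatePoints(P("scene"),P("top"),np.array(a,float),np.array(b,float));return X[:3,0]/X[3,0]
E
python3 - <<'E'
from h import *
a=eyes.snapshot("scene");b=eyes.snapshot("top")
ra=reds("s",a);rb=reds("t",b)
print(np.round(ra,1));print(np.round(rb,1))
A=sorted([r for r in ra if 200<r[1]<260 and r[0]>250],key=lambda r:-r[0]);B=sorted([r for r in rb if r[0]<340 and r[1]<300],key=lambda r:r[0])
for p,q in zip(A,B): print(np.round(tri(p[:2],q[:2]),4),np.round(plane("top",*q[:2],.172),4))
s=sense();r=R.from_quat(s['tool_rot']).as_matrix();print(np.round(r,3))
# shelf direction: corners of the shelf top (z=.06), top view
for u,v in((148,212),(171,341),(455,138),(490,258)):print(np.round(plane("top",u,v,.06),4))
cv2.imwrite("pics/crop1.png",cv2.resize(b[130:350,130:390],None,fx=2.7,fy=2.7,interpolation=cv2.INTER_CUBIC)[:,:,::-1])
E
```

```text
[[  2.6 180.2   3.6  81. ]
 [417.5 230.    3.6  60. ]
 [324.3 232.7   4.   63. ]
 [516.8 234.8   4.2  61. ]
 [400.2 245.3   2.8 146. ]
 [308.9 249.4   2.8 127. ]
 [495.  251.3   2.8 165. ]]
[[315.4 215.8   3.   37. ]
 [242.2 241.8   2.8  30. ]
 [162.  259.    2.8  27. ]]
[0.4952 0.2601 0.172 ] [0.4953 0.2617]
[0.5377 0.1691 0.1535] [0.5261 0.0995]
[0.5722 0.0253 0.2058] [ 0.5755 -0.0493]
[[-0.952  0.307 -0.001]
 [ 0.307  0.952 -0.001]
 [ 0.    -0.001 -1.   ]]
[0.6198 0.342 ]
[0.3282 0.277 ]
[ 0.7767 -0.376 ]
[ 0.4928 -0.4316]
```

View pics/crop1.png

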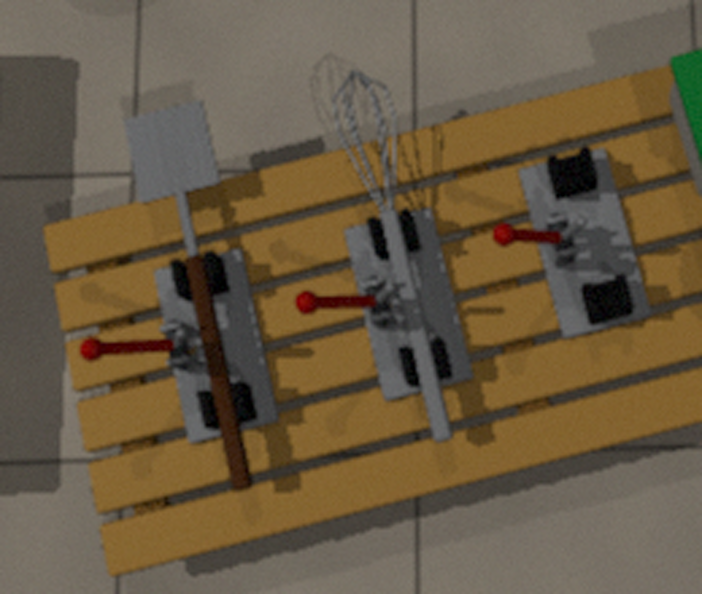

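The crop confirms that the left lever (brown handle, spatula) and the middle one (steel handle, whisk) hold tools, while the right clip is empty. I'll do the whisk first, since its gap narrows once the spatula is shut. First I close the fingers and align with the shelf.

```bash
python3 -m inch '[{"wz":-10.2},{"wz":-10.2},{"wz":-10.2},{},{}]' 0; python3 -m inch '[{"dx":-2,"dy":-4.5},{"dx":-2,"dy":-4.5},{"dx":-2,"dy":-4.5},{"dx":-2,"dy":-4.5},{"dx":-2,"dy":-4.5},{"dx":-2,"dy":-4.5},{"dx":-2,"dy":-4.5},{"dx":-2,"dy":-4.5},{},{}]'
python3 -c "
from h import *
s=sense();print(np.round(R.from_quat(s['tool_rot']).as_matrix(),3),s['tcp_pos'],s['t'],s['force'])
r=R.from_quat(s['tool_rot']).as_matrix()
print('to go cm',r.T@(np.array([.516,.142,.213])-s['tcp_pos'])*100)"
```

```text
[[-0.952  0.307 -0.001]
 [ 0.307  0.952 -0.001]
 [ 0.    -0.001 -1.   ]] [0.19152631 0.59455737 0.30327863] 0.2 [-0.7906443   0.84473233 -0.59582934]
to go cm [-44.76689531 -33.10895343   9.06300938]invalid input at $[0]: expected keys dx, dy, dz, wx, wy, wz
invalid input at $[0]: expected keys dx, dy, dz, wx, wy, wz
```

All keys are needed in every row.

```bash
python3 -m inch '[{"dx":0,"dy":0,"dz":0,"wx":0,"wy":0,"wz":-10.2},{"dx":0,"dy":0,"dz":0,"wx":0,"wy":0,"wz":-10.2},{"dx":0,"dy":0,"dz":0,"wx":0,"wy":0,"wz":-10.2},{"dx":0,"dy":0,"dz":0,"wx":0,"wy":0,"wz":0},{"dx":0,"dy":0,"dz":0,"wx":0,"wy":0,"wz":0}]' 0; python3 -m inch '[{"dx":-2,"dy":-4.5,"dz":0,"wx":0,"wy":0,"wz":0},{"dx":-2,"dy":-4.5,"dz":0,"wx":0,"wy":0,"wz":0},{"dx":-2,"dy":-4.5,"dz":0,"wx":0,"wy":0,"wz":0},{"dx":-2,"dy":-4.5,"dz":0,"wx":0,"wy":0,"wz":0},{"dx":-2,"dy":-4.5,"dz":0,"wx":0,"wy":0,"wz":0},{"dx":-2,"dy":-4.5,"dz":0,"wx":0,"wy":0,"wz":0},{"dx":-2,"dy":-4.5,"dz":0,"wx":0,"wy":0,"wz":0},{"dx":-2,"dy":-4.5,"dz":0,"wx":0,"wy":0,"wz":0},{"dx":0,"dy":0,"dz":0,"wx":0,"wy":0,"wz":0},{"dx":0,"dy":0,"dz":0,"wx":0,"wy":0,"wz":0}]'
cat > go.py <<'E'
from h import *
import sys
s=sense();r=R.from_quat(s['tool_rot']).as_matrix()
print(np.round(r,3),np.round(s['tcp_pos'],4),s['t'],np.round(s['force'],1))
print('to go cm',np.round(r.T@(np.array(eval(sys.argv[1]))-s['tcp_pos'])*100,2))
E
python3 go.py '[.516,.142,.213]'
```

```text
t: 0.82
tcp_pos: [0.1917, 0.5948, 0.3038]
tool_rot: [-0.11, 0.994, -0.0, -0.0]
force: [-0.6, -0.2, -0.2]
finger_gap: 0.001
gripper_force: 0.0
t: 2.08
tcp_pos: [0.4268, 0.279, 0.3039]
tool_rot: [-0.11, 0.994, 0.0, -0.0]
force: [-0.4, 0.8, 0.3]
finger_gap: -0.001
gripper_force: 0.0
[[-0.976 -0.219 -0.001]
 [-0.219  0.976  0.   ]
 [ 0.001  0.    -1.   ]] [0.4268 0.279  0.3039] 2.075 [-0.4  0.8  0.3]
to go cm [ -5.71 -15.33   9.08]
```

```bash
python3 -m inch '[{"dx":-1.9,"dy":-5.1,"dz":0,"wx":0,"wy":0,"wz":0},{"dx":-1.9,"dy":-5.1,"dz":0,"wx":0,"wy":0,"wz":0},{"dx":-1.9,"dy":-5.1,"dz":0,"wx":0,"wy":0,"wz":0},{"dx":0,"dy":0,"dz":0,"wx":0,"wy":0,"wz":0},{"dx":0,"dy":0,"dz":3,"wx":0,"wy":0,"wz":0},{"dx":0,"dy":0,"dz":3,"wx":0,"wy":0,"wz":0},{"dx":0,"dy":0,"dz":3,"wx":0,"wy":0,"wz":0},{"dx":0,"dy":0,"dz":0,"wx":0,"wy":0,"wz":0},{"dx":0,"dy":0,"dz":0,"wx":0,"wy":0,"wz":0}]'
python3 go.py '[.516,.142,.213]'; python3 -c "
from h import *
a=eyes.snapshot('scene')[130:350,300:560];b=eyes.snapshot('top')[130:350,100:360]
cv2.imwrite('pics/c2.png',cv2.resize(np.hstack([a,b]),None,fx=1.53,fy=1.53,interpolation=cv2.INTER_CUBIC)[:,:,::-1])"
```

```text
t: 3.2
tcp_pos: [0.5164, 0.1436, 0.2147]
tool_rot: [-0.112, 0.994, 0.0, 0.0]
force: [0.5, -0.7, -0.4]
finger_gap: -0.001
gripper_force: 0.0
[[-0.975 -0.222  0.001]
 [-0.222  0.975  0.   ]
 [-0.001  0.    -1.   ]] [0.5164 0.1436 0.2147] 3.2 [ 0.5 -0.7 -0.4]
to go cm [ 0.07 -0.15  0.17]
```

View pics/c2.png

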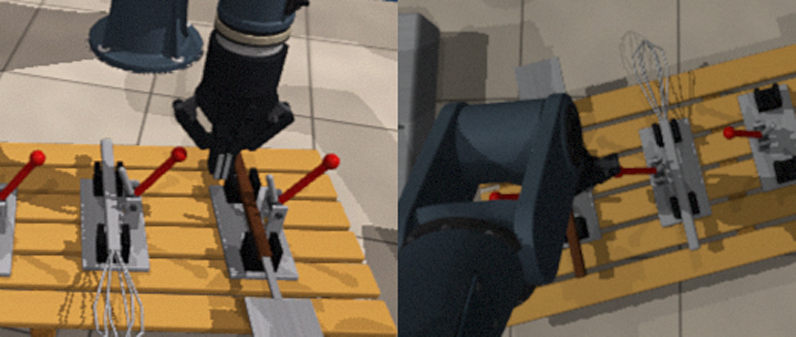

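The fingers stand just on the +y side of the whisk ball, at (180,154) in the left half of the picture, and in line with it, clear of everything else. Pushing about 8.5 cm now.

```bash
python3 -m inch '[{"dx":0,"dy":-1,"dz":0,"wx":0,"wy":0,"wz":0},{"dx":0,"dy":-1,"dz":0,"wx":0,"wy":0,"wz":0},{"dx":0,"dy":-1,"dz":0,"wx":0,"wy":0,"wz":0},{"dx":0,"dy":-1,"dz":0,"wx":0,"wy":0,"wz":0},{"dx":0,"dy":-1,"dz":0,"wx":0,"wy":0,"wz":0}]'
python3 -m inch '[{"dx":0,"dy":-1,"dz":0,"wx":0,"wy":0,"wz":0},{"dx":0,"dy":-1,"dz":0,"wx":0,"wy":0,"wz":0},{"dx":0,"dy":-1,"dz":0,"wx":0,"wy":0,"wz":0},{"dx":0,"dy":-0.6,"dz":0,"wx":0,"wy":0,"wz":0},{"dx":0,"dy":0,"dz":0,"wx":0,"wy":0,"wz":0},{"dx":0,"dy":0,"dz":0,"wx":0,"wy":0,"wz":0},{"dx":0,"dy":0,"dz":0,"wx":0,"wy":0,"wz":0}]'
python3 -c "
from h import *
a=eyes.snapshot('scene')[130:350,300:560];b=eyes.snapshot('top')[130:350,100:360]
cv2.imwrite('pics/c3.png',cv2.resize(np.hstack([a,b]),None,fx=1.53,fy=1.53,interpolation=cv2.INTER_CUBIC)[:,:,::-1])"
```

```text
t: 3.92
tcp_pos: [0.5278, 0.0984, 0.2212]
tool_rot: [-0.109, 0.994, 0.005, 0.003]
force: [-17.9, 26.9, 65.5]
finger_gap: -0.004
gripper_force: 40.6
t: 4.8
tcp_pos: [0.5349, 0.0586, 0.2129]
tool_rot: [-0.111, 0.994, 0.0, -0.001]
force: [0.2, 0.1, 0.7]
finger_gap: 0.001
gripper_force: 0.0
```

View pics/c3.png

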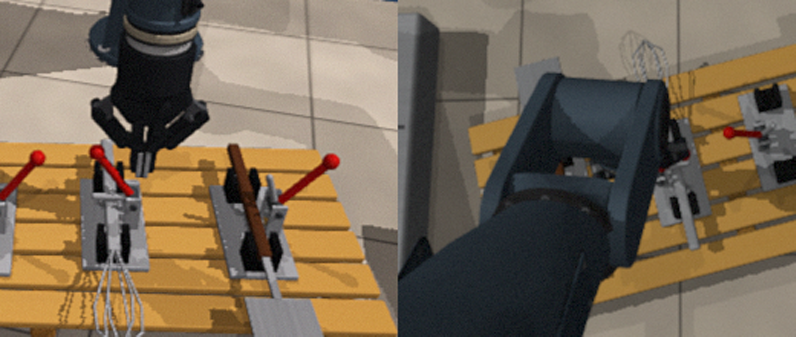

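The whisk lever is shut: its ball, at (97,153) in the left half, now leans over to the -y side. Force rose to 65 N partway, when the ball wedged under the flared finger linkage. For the spatula I'll work 2 cm higher so the ball meets the straight part of the fingers. Next I go up and over.

```bash
python3 -m inch '[{"dx":0,"dy":0.5,"dz":-3,"wx":0,"wy":0,"wz":0},{"dx":0,"dy":0.5,"dz":-3,"wx":0,"wy":0,"wz":0},{"dx":0,"dy":0,"dz":-3,"wx":0,"wy":0,"wz":0},{"dx":0,"dy":0,"dz":0,"wx":0,"wy":0,"wz":0},{"dx":0,"dy":0,"dz":0,"wx":0,"wy":0,"wz":0}]'
python3 go.py '[.485,.305,.235]'
```

```text
t: 5.52
tcp_pos: [0.5326, 0.0683, 0.3029]
tool_rot: [-0.111, 0.994, 0.0, -0.001]
force: [-0.9, 0.5, -1.0]
finger_gap: -0.002
gripper_force: 0.0
[[-0.975 -0.221 -0.002]
 [-0.221  0.975  0.   ]
 [ 0.002  0.001 -1.   ]] [0.5326 0.0683 0.3029] 5.525 [-0.9  0.5 -1. ]
to go cm [-0.59 24.13  6.81]
```

```bash
python3 -m inch '[{"dx":-0.1,"dy":4.8,"dz":0,"wx":0,"wy":0,"wz":0},{"dx":-0.1,"dy":4.8,"dz":0,"wx":0,"wy":0,"wz":0},{"dx":-0.1,"dy":4.8,"dz":0,"wx":0,"wy":0,"wz":0},{"dx":-0.1,"dy":4.8,"dz":0,"wx":0,"wy":0,"wz":0},{"dx":-0.1,"dy":4.8,"dz":0,"wx":0,"wy":0,"wz":0},{"dx":0,"dy":0,"dz":0,"wx":0,"wy":0,"wz":0},{"dx":0,"dy":0,"dz":3.4,"wx":0,"wy":0,"wz":0},{"dx":0,"dy":0,"dz":3.4,"wx":0,"wy":0,"wz":0},{"dx":0,"dy":0,"dz":0,"wx":0,"wy":0,"wz":0},{"dx":0,"dy":0,"dz":0,"wx":0,"wy":0,"wz":0}]'
python3 go.py '[.485,.305,.235]'; python3 -c "
from h import *
a=eyes.snapshot('scene')[130:350,300:560];b=eyes.snapshot('top')[130:350,100:360]
cv2.imwrite('pics/c4.png',cv2.resize(np.hstack([a,b]),None,fx=1.53,fy=1.53,interpolation=cv2.INTER_CUBIC)[:,:,::-1])"
```

```text
t: 6.78
tcp_pos: [0.4858, 0.3028, 0.2361]
tool_rot: [-0.11, 0.994, -0.0, 0.0]
force: [-0.1, -0.7, -0.5]
finger_gap: 0.001
gripper_force: 0.0
[[-0.976 -0.22   0.   ]
 [-0.22   0.976 -0.   ]
 [-0.    -0.    -1.   ]] [0.4858 0.3028 0.2361] 6.775 [-0.1 -0.7 -0.5]
to go cm [0.03 0.23 0.11]
```

View pics/c4.png

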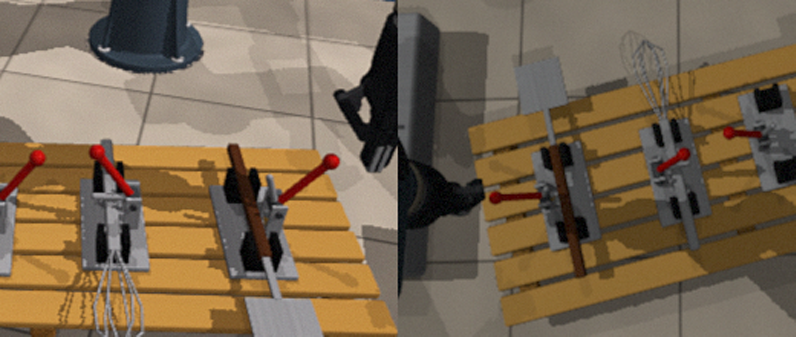

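The whisk clip is shut and its tool undisturbed. The fingers hang just beyond the spatula ball, at (331,161) in the left half and (494,197) in the right. Pushing now.

```bash
python3 -m inch '[{"dx":0,"dy":-1,"dz":0,"wx":0,"wy":0,"wz":0},{"dx":0,"dy":-1,"dz":0,"wx":0,"wy":0,"wz":0},{"dx":0,"dy":-1,"dz":0,"wx":0,"wy":0,"wz":0},{"dx":0,"dy":-1,"dz":0,"wx":0,"wy":0,"wz":0}]'
python3 -m inch '[{"dx":0,"dy":-0.8,"dz":0,"wx":0,"wy":0,"wz":0},{"dx":0,"dy":-0.8,"dz":0,"wx":0,"wy":0,"wz":0}]'
python3 -m inch '[{"dx":0,"dy":-0.9,"dz":0,"wx":0,"wy":0,"wz":0},{"dx":0,"dy":-0.9,"dz":0,"wx":0,"wy":0,"wz":0},{"dx":0,"dy":-0.9,"dz":0,"wx":0,"wy":0,"wz":0},{"dx":0,"dy":0,"dz":0,"wx":0,"wy":0,"wz":0},{"dx":0,"dy":0,"dz":0,"wx":0,"wy":0,"wz":0}]'
python3 -m inch '[{"dx":0,"dy":0.5,"dz":-3,"wx":0,"wy":0,"wz":0},{"dx":0,"dy":1,"dz":-3,"wx":0,"wy":0,"wz":0},{"dx":0,"dy":4,"dz":-2,"wx":0,"wy":0,"wz":0},{"dx":0,"dy":5,"dz":0,"wx":0,"wy":0,"wz":0},{"dx":0,"dy":5,"dz":0,"wx":0,"wy":0,"wz":0},{"dx":0,"dy":0,"dz":0,"wx":0,"wy":0,"wz":0},{"dx":0,"dy":0,"dz":0,"wx":0,"wy":0,"wz":0}]'
python3 -c "
from h import *
a=eyes.snapshot('scene')[130:350,100:560];b=eyes.snapshot('top')[110:330,100:560]
cv2.imwrite('pics/c5.png',cv2.resize(np.vstack([a,b]),None,fx=1.35,fy=1.35,interpolation=cv2.INTER_CUBIC)[:,:,::-1])"
```

```text
t: 7.38
tcp_pos: [0.4946, 0.2671, 0.2391]
tool_rot: [-0.11, 0.994, 0.004, 0.002]
force: [-0.7, 4.1, 3.7]
finger_gap: -0.003
gripper_force: 2.3
t: 7.62
tcp_pos: [0.4977, 0.2481, 0.2361]
tool_rot: [-0.111, 0.994, -0.0, 0.0]
force: [-0.9, 0.8, 0.8]
finger_gap: -0.004
gripper_force: 0.7
t: 8.25
tcp_pos: [0.5034, 0.2223, 0.2358]
tool_rot: [-0.111, 0.994, 0.0, -0.0]
force: [-0.5, -0.7, 0.4]
finger_gap: -0.001
gripper_force: 0.0
t: 9.12
tcp_pos: [0.4689, 0.3735, 0.3156]
tool_rot: [-0.111, 0.994, -0.0, -0.0]
force: [0.3, -0.5, -0.3]
finger_gap: -0.002
gripper_force: 0.0
```

View pics/c5.png

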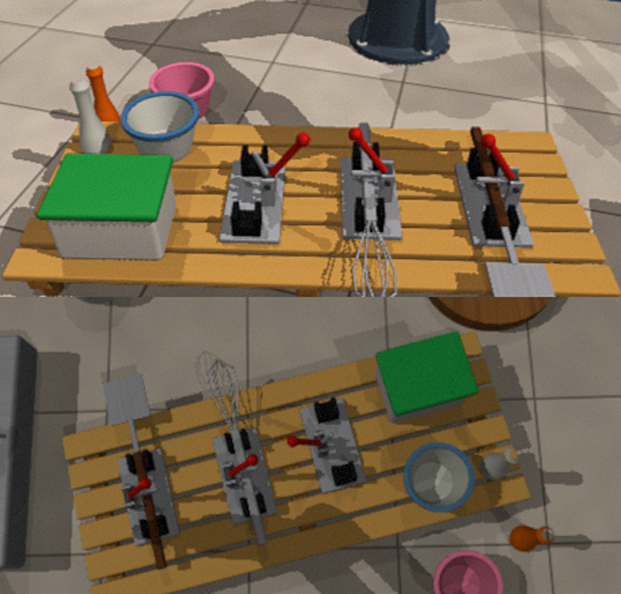

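In the picture the spatula lever (ball at (489,141)) and the whisk lever (ball at (355,134)) both lie shut across their handles. The empty clip's lever, ball at (303,139), is still open, nothing else has moved, and the arm is clear.

```bash
python3 -c "
from station import workorder
print(workorder.sign_off())"
```

```text
the job is handed in; nothing more can be done
None
```

I shut the spatula and whisk clips, left the empty clip open, saw nothing else moved, and handed the job in at about 9 s with no verdict shown; the one risk is a 65 N peak at the wrist (limit 120 N) during the whisk push, when its ball wedged under the finger linkage, which fails the job if it counts as the gripper's body pressing (limit 40 N).

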